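Hang the seam tamper on its rack and latch it in

TASK

Pull the seam tamper (the upright tool with a wide round collar below its handle) out of its cup and hang it by that collar in the open fork of the rack, then swing the rack's keeper bar over the fork's mouth until it rests fully down in its catch. Leave the tamper hanging straight behind the closed bar, and do not knock over the cups or push the other things about.

Things in the scene. Friction and masses are not known exactly. Their poses are not given: they have to be found in the camera images.
- tamper: Seam tamper, 170 mm tall, about 0.25 kg, standing upright, foot down, in one of the two cups. Round about its own z axis; origin at the centre of the underside of the foot, z up. From the bottom: steel foot 40 mm diameter, 0 to 14 mm; steel shank 12 mm diameter, 14 to 105 mm; steel collar 42 mm diameter, 105 to 111 mm; black plastic handle 30 mm diameter, 111 to 170 mm (grip it here from above).
- tamper_collar (a point): Point on the tamper's axis at the underside of its collar, 105 mm above its foot's underside.
- cup_a: Heavy loose steel cup (0.8 kg), round, 64 mm outside diameter, 75 mm high, wall 4 mm, floor 6 mm thick. Origin at the centre of its underside. Always holds the tamper. The two cups look the same and may have exchanged places.
- cup_b: The same kind of cup; always holds the punch.
- punch: Bystander: a steel punch, 140 mm tall, standing in cup_b. Body 38 mm diameter for the lowest 50 mm, shank 14 mm diameter, and a black handle 30 mm in diameter like the tamper's, but with no collar. Origin at the centre of its underside.
- rack: Dark steel rack fixed to the bench. Origin: centre of its underside, z up; the fork's open mouth looks along its own -x, roughly to the robot. Base plate 8 mm thick, x -48 to 88, y -83 to 67 mm. A post 50 mm wide at x 52 to 72 mm carries two level prongs 16 mm wide, 10 mm thick, tops at z = 135 mm. The slot between them is 20 mm wide, open at x = -42, closed at x = +30 mm.
- slot (a point): Point on the slot's centre line, level with the prong tops: (5, 0, 135) mm in the rack's frame; axes as the rack's. The tamper hangs here, collar on the prongs, shank in the slot. The shank's centre may lie from 12 mm in front of (-x) to 17 mm behind (+x) this point; farther forward the collar is in the keeper's way.
- keeper (a joint): Angle of the keeper bar about its hinge (rad): 0 = closed, level across the fork's mouth and down in its catch; about 1.57 = upright; at the start it leans open at 1.7 to 2.1; limit 2.2. It has a stiff hinge that stays where it is left; about 1.5 N at the knob moves it, and it must be pushed all the way down.
- keeper_hinge (a point): Hinge axis of the keeper, at (-34, -60, 140) mm in the rack's frame; the axis runs along the rack's x. The steel bar is 12 mm wide along the axis, 8 mm thick and 125 mm long, and points along the rack's +y when closed.
- keeper_knob (a point): Centre of the black ball knob, 22 mm diameter, on the free end of the keeper, 125 mm from the hinge. Closed, it lies 65 mm to the rack's +y side of the slot, 140 mm above the bench.
- catch (a point): The catch on the +y prong: two steel cheeks 19 mm apart that rise 12 mm above the prong top, between which the closed bar rests. This point: (-34, 19, 135) mm in the rack's frame. Like cheeks stand at the hinge.
- tape_roll: Bystander: clear tape roll lying flat, 104 mm diameter, 48 mm high. Origin at the centre of its underside.
- spanner: Bystander: flat steel spanner, 150 mm long, lying on the bench between the rack and the cups. Origin at the middle of its underside.
- can: Bystander: closed can, 76 mm diameter, 110 mm high. Origin at the centre of its underside.
Mind the look-alikes: they are no part of the job. Leave any purple or red look-alike of the rack alone.

How it is judged (in metres and radians):
On the way, in this order (a step that is already met when the one before it is completed fails the run):
1. the tamper is pulled up clear of its cup: its foot above the cup's rim (z of tamper in the frame of cup_a above 0.077 m), for 0.1 s.
2. the tamper hangs by its collar in the fork, let go (x of tamper_collar in the frame of slot between -0.017 and 0.022 m and y of tamper_collar in the frame of slot between -0.008 and 0.008 m and z of tamper_collar in the frame of slot between -0.004 and 0.006 m and angle between tamper's own z axis and vertical below 0.15 rad and contact force between tamper and the fingers below 0.1 N), for 0.2 s.
At the end, for the whole second after the job is handed in: Tamper at rest in the slot: collar underside -4 to +6 mm from the prong tops, axis within 8 mm sideways of the centre line and 17 mm in front to 22 mm behind the slot point, tilt under 0.15 rad; keeper down in its catch (below 0.06 rad) (x of tamper_collar in the frame of slot between -0.017 and 0.022 m and y of tamper_collar in the frame of slot between -0.008 and 0.008 m and z of tamper_collar in the frame of slot between -0.004 and 0.006 m and angle between tamper's own z axis and vertical below 0.15 rad and value of joint keeper below 0.06 rad and linear speed of tamper below 0.03 m/s); the robot touches nothing.
It fails at once if a bystander (punch, tape roll, spanner or can) or a cup is shifted by more than 50 mm (distance of any of cup_a, cup_b, punch, tape_roll, spanner, can from where it was at the start of the episode above 0.05 m).
It fails at once if a cup or the can is tipped by more than 0.5 rad (angle between any of cup_a, cup_b, can's own z axis and vertical above 0.5 rad).
It also fails if it takes over 54 s, if anything falls off the work surface, if the arm or the gripper's body presses on something with over 40 N, if the wrist force passes 120 N, or if a joint passes its speed limit or range.

ROBOT

A 6-joint arm with a two-finger parallel gripper is mounted at the origin on the work surface. World frame = base frame: x ahead of the robot, y to its left, z up, the work surface at z = 0. Lengths are in mm, angles in rad, forces in N, time in s.
With the tool pointing down it reaches from about 275 to 825 mm from the base axis. Payload 5.2 kg.
Tool frame: the origin (TCP) lies at the very end of the fingers, on their centre line; the grasp point (between the pads) lies 19 mm behind it; z points along the fingers, y is the line along which they close (so a half turn about z gives the same grasp; the last joint's range is limited). The gripper opens to 93 mm and grips with 3 to 60 N. Pads are 15 mm wide; open, the fingers measure 128 mm over their backs; the gripper's body (75 mm by 188 mm) begins 65 mm behind the grasp point.
Start: joints at [-1.403, 0.259, 1.535, -0, 1.348, -0.203], TCP at [199.319, -512.618, 218.653] pointing down, gripper open.
Joint ranges: [-3.14, 3.14], [-0.91, 2.08], [0.19, 2.58], [-1.22, 4.36], [0.22, 2.71], [-3.12, 3.12]. Speed limits (rad/s): [2.57, 2.57, 3.14, 3.14, 3.14, 3.14].

INTERFACE

Orientations are given as [roll, pitch, yaw] about the fixed x, y, z axes, in that order (R = Rz(yaw) Ry(pitch) Rx(roll)).
In Python, from bench import robot gives the robot as it stands. The module is installed in compiled form; this text tells all that it offers. Calls block until the motion is done:
- robot.move_ptp(position, orientation): joint-space move of the TCP to a pose.
- robot.move_linear(position, ori=None, speed=150, f_stop=None): straight line of the TCP; ori=None keeps the orientation; speed is the mean speed in mm/s. With f_stop (N) it stops when the force on the tool has changed by that much, and returns True; else False.
- robot.move_j(angles): joint-space move.
- robot.move_gripper(opening): opening from 0.0 (shut) to 1.0 (fully open); the grip force is fixed at half the most; returns when the fingers have stopped.
- robot.sleep(seconds).
- robot.inverse_kinematics(position, orientation): joint angles nearest the present ones, or None.
- robot.get_image(name): name is "scene" or "top"; returns a dict with "img" (480x640x3 uint8, blue, green, red), "fovy" (degrees; the focal length in pixels is half the picture's height over the tangent of half this angle, whatever the lens; pixels are square), "cx", "cy" (the principal point, pixels), "eye" and "orientation" of the camera in the world. Camera axes: x right, y down, z forward; pixel columns grow to the right and rows downward; lengths in mm; the calibration is good to about 2 mm. A picture is of the moment at which its call begins. There is no depth.
A pose or a line that the arm cannot do raises robot.MotionError and nothing moves.
- robot.hand_in(): hands the job in; it is judged then, once.
Readings, each from a call of its own:
- robot.current_t(): time.
- robot.current_qpos(): joint angles.
- robot.current_joint_vel(): joint speeds.
- robot.current_joint_efforts(): joint torques, N m.
- robot.current_tcp_pos(): TCP position.
- robot.current_eef_rot(): TCP orientation.
- robot.current_contact_force(): force on the tool from outside, world axes, zero at the start.
- robot.current_ft_torque(): the same for the moment, N m.
- robot.current_gripper_width(): opening from 0.0 (shut) to 1.0 (fully open).
- robot.current_finger_force(): force on a finger pad.
Only numpy, scipy, OpenCV 4.12 (cv2) and the standard library are available. Lean on these libraries where they do the work, as an engineer would, in place of code of your own. Each camera call takes 0.05 s, during which the arm holds its last target. There are 200 camera calls.

## Working session

There is one attempt and no reset: what is moved stays moved. The work goes in short steps, each a Python script; the robot and the scene stay as the last script left them, time stands still between calls to the robot, and variables do not carry over. Pictures are saved under pics/ and viewed, at most 10 in all, crops included, and the job is handed in when it is done.

```bash
mkdir -p pics; python3 - <<'E'
from bench import robot
import cv2
for n in("scene","top"):
    d=robot.get_image(n); cv2.imwrite(f"pics/{n}0.png",d["img"]); print(n,{k:v for k,v in d.items() if k!="img"})
print(robot.current_t(), robot.current_eef_rot(), robot.current_gripper_width())
E
```

```text
scene {'fovy': 48.59577987296588, 'cx': 329.9397068388618, 'cy': 246.27174351569195, 'eye': array([948.55805173, 580.02125001, 982.02898588]), 'orientation': array([-2.48190326, -0.01658961,  2.55016931])}
top {'fovy': 56.524185817973446, 'cx': 319.33313296555446, 'cy': 243.66132546115568, 'eye': array([ 482.68012275,   36.68121923, 1096.00313837]), 'orientation': array([-3.09475116, -0.01764127, -1.58707337])}
0.1 [-3.14005195e+00 -2.95393343e-04  3.70818713e-01] 0.9993211054130574
```

View pics/scene0.png

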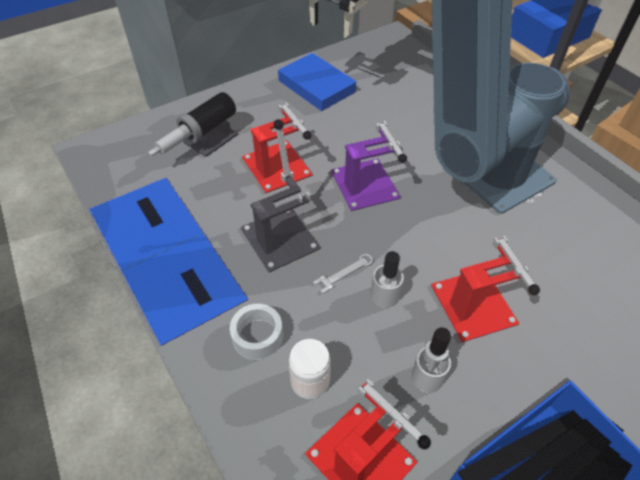

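View pics/top0.png

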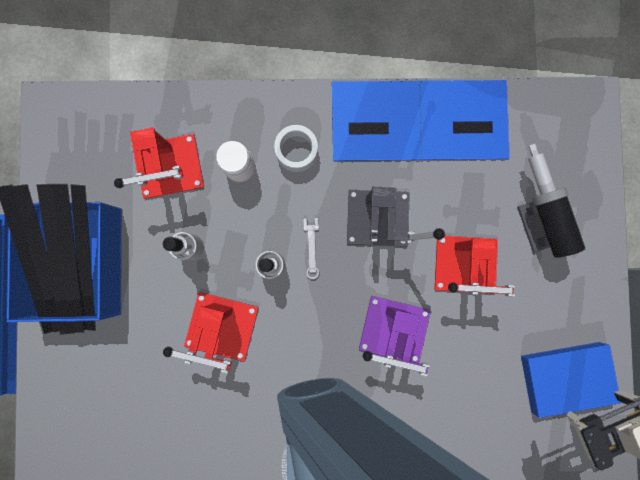

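The dark rack is at about (378,218) in the top view, with its keeper leaning right and the knob at (439,234). The cups are at (180,245) and (269,265), and I need to find out which one holds the collared tool.

```bash
python3 - <<'E'
import cv2,numpy as np
t=cv2.imread("pics/top0.png");s=cv2.imread("pics/scene0.png")
a=cv2.resize(t[175:275,335:455],None,fx=5,fy=5,interpolation=2)[:500,:600]
cv2.imwrite("pics/c1.png",a)
b=cv2.resize(t[225:285,160:290],(390*1,180),interpolation=2)
c=cv2.resize(s[170:400,235:465],(690,690),interpolation=2)
cv2.imwrite("pics/c2.png",np.hstack([cv2.resize(s[240:400,350:470],(390,520),interpolation=2),np.vstack([b,cv2.resize(s[170:275,235:355],(390,340),interpolation=2)])]))
E
```

```text
(no output)
```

View pics/c1.png

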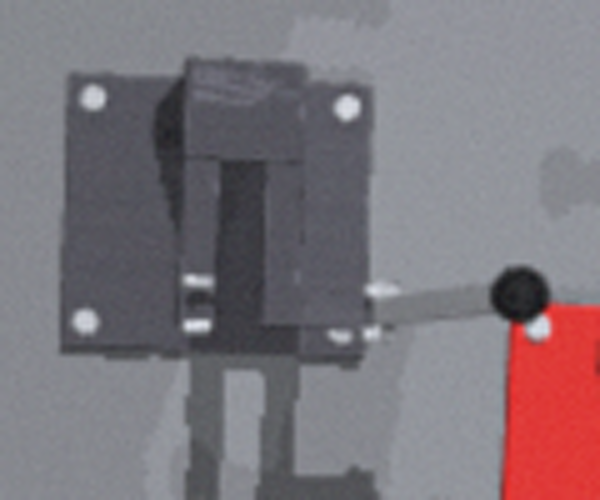

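View pics/c2.png

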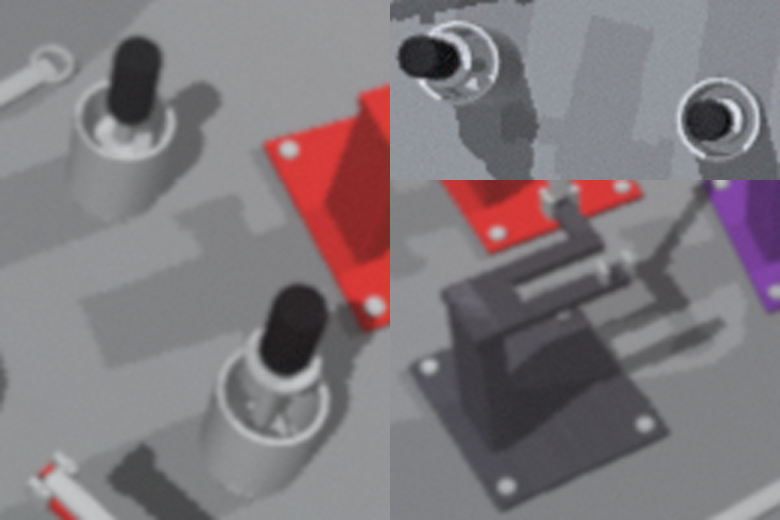

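The tamper is in the left cup of the top view, at (180,245): its collar shows in the scene crop. The rack's corners, slot and catch are all visible, so I'll fit poses from both views.

```bash
cat > h.py <<'E'
import numpy as np
from scipy.spatial.transform import Rotation as R
from scipy.optimize import least_squares
CAM={'scene':(48.59577987296588,329.9397068388618,246.27174351569195,[948.55805173,580.02125001,982.02898588],[-2.48190326,-0.01658961,2.55016931]),
'top':(56.524185817973446,319.33313296555446,243.66132546115568,[482.68012275,36.68121923,1096.00313837],[-3.09475116,-0.01764127,-1.58707337])}
def proj(n,P):
    fov,cx,cy,e,o=CAM[n]; f=240/np.tan(np.radians(fov/2))
    c=(np.atleast_2d(P)-e)@R.from_euler('xyz',o).as_matrix()
    return np.c_[cx+f*c[:,0]/c[:,2],cy+f*c[:,1]/c[:,2]]
def tri(obs):
    return least_squares(lambda p:np.r_[tuple((proj(n,p)[0]-u) for n,u in obs)],[500,0,100])
E
python3 - <<'E'
from h import *
T=lambda u,v:(335+u/5,175+v/5)
S=lambda u,v:(235+(u-390)/3.25,170+(v-180)/3.238)
obs=[('top',T(68,73),(88,67,8)),('top',T(372,85),(88,-83,8)),('top',T(360,357),(-48,-83,8)),('top',T(60,350),(-48,67,8)),
('top',T(219,160),(30,10,135)),('top',T(265,160),(30,-10,135)),('top',T(199,304),(-34,19,147)),
('scene',S(410,365),(88,-83,8)),('scene',S(505,508),(88,67,8)),('scene',S(667,432),(-48,67,8)),('scene',S(616,264),(-34,19,147))]
W=lambda p,q:R.from_euler('z',p[2]).apply(q)+[p[0],p[1],0]
r=least_squares(lambda p:np.concatenate([proj(n,W(p,q))[0]-u for n,u,q in obs]),[500,-70,0],loss='soft_l1',x_scale=[10,10,.1])
print(r.x,"\n",np.array([proj(n,W(r.x,q))[0]-u for n,u,q in obs]).round(1))
kn=least_squares(lambda a:proj('top',W(r.x,[-34,-60+125*np.cos(a[0]),140+125*np.sin(a[0])]))[0]-T(520,293),[1.9])
print("keeper",kn.x,kn.fun, 'scene knob',proj('scene',W(r.x,[-34,-60+125*np.cos(kn.x[0]),140+125*np.sin(kn.x[0])])))
t=tri([('top',(170,244)),('scene',(441.7,335.4))]);print("tamper top",t.x,t.fun)
for n in CAM:
  print(n,'slot',proj(n,W(r.x,[5,0,135])))
E
```

```text
[ 5.74838667e+02 -1.18727040e+02 -5.01381505e-02] 
 [[-0.5 -0.3]
 [-0.5 -0.5]
 [ 0.6  0.2]
 [-0.6 -0.5]
 [-0.5 -0.1]
 [-0.5  0.2]
 [-0.7  0. ]
 [-0.9 -1.2]
 [-1.5 -0.9]
 [ 1.2 -1.7]
 [ 0.2 -2.1]]
keeper [1.78986036] [-0.01407574  0.26065855] scene knob [[278.55303951 123.55585946]]
tamper top [530.56771084 329.14704964 165.03490643] [ 0.18469477 -0.20891033  0.23249555  0.00427165]
scene slot [[284.78363729 198.75571497]]
top slot [[382.60734668 218.53036878]]
```

```bash
cat >> h.py <<'E'
RX,RY,PSI=574.8,-118.7,-0.050
def W(q): return R.from_euler('z',PSI).apply(q)+[RX,RY,0]
A=[np.pi,0,PSI]
B=[np.pi,0,PSI+np.pi/2]; B2=[np.pi,0,PSI-np.pi/2]
E
python3 - <<'E'
from h import *
from bench import robot
t=least_squares(lambda p:np.r_[proj('top',[p[0],p[1],176])[0]-(170,244),.5*(proj('scene',[p[0],p[1],176])[0]-(441.7,335.4))],[530,330])
x,y=t.x;print(t.x,t.fun)
for o in(A,B,B2):print([robot.inverse_kinematics(p,o) is not None and robot.inverse_kinematics(p,o).round(2)[[0,5]] for p in([x,y,132],W([-85,0,160]),W([12,0,160]),W([-34,-125,235]))])
robot.move_ptp([x,y,230],A)
robot.move_linear([x,y,130],speed=120)
robot.move_gripper(0.2)
print(robot.current_gripper_width(),robot.current_finger_force(),robot.current_t())
import cv2
d=robot.get_image("scene");cv2.imwrite("pics/g1.png",cv2.resize(d["img"][220:420,320:560],None,fx=3,fy=3))
E
```

```text
[530.97848996 327.51215785] [-0.70311373 -0.66994315  0.29500158 -1.83197523]
[array([0.37, 1.99]), array([-0.45,  1.17]), array([-0.39,  1.23]), array([-0.61,  1.01])]
[array([0.37, 0.42]), array([-0.45, -0.4 ]), array([-0.39, -0.34]), array([-0.61, -0.56])]
[array([ 0.37, -2.72]), array([-0.45,  2.74]), array([-0.39,  2.8 ]), array([-0.61,  2.58])]
0.3192429044464982 29.974757730960846 5.25
```

View pics/g1.png

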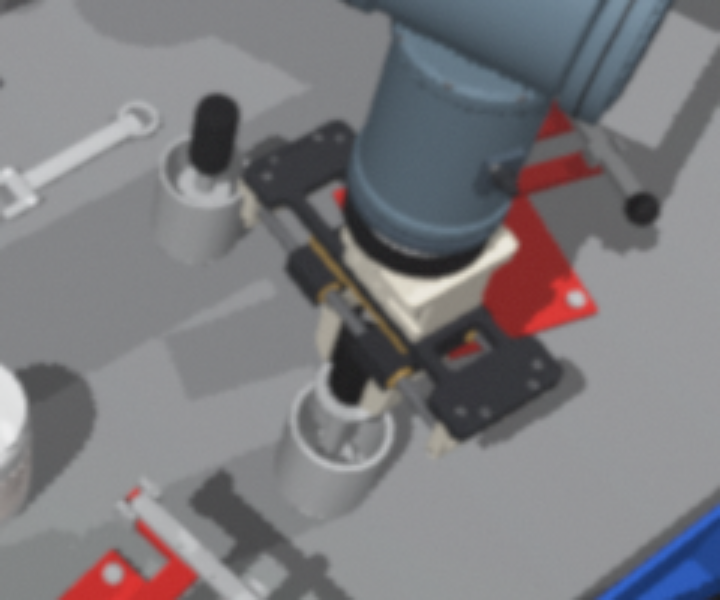

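The width is 29.7 mm, so the fingers are on the handle. I'll regrip it at 90° to centre it on both axes, then carry it over.

```bash
python3 - <<'E'
from h import *
from bench import robot
import cv2
p=robot.current_tcp_pos()
robot.move_gripper(0.7)
robot.move_linear(p,B,speed=120)
robot.move_gripper(0.2)
print(robot.current_gripper_width(),robot.current_tcp_pos(),robot.current_t())
z0=p[2]
robot.move_linear([p[0],p[1],z0+165],speed=150)
robot.sleep(.15)
print(robot.current_gripper_width(),robot.current_contact_force(),robot.current_t())
a=W([-90,0,0]); 
robot.move_ptp([a[0],a[1],z0+165],B)
hz=30-6+z0
robot.move_linear([a[0],a[1],hz+20],speed=120)
print(robot.current_gripper_width(),robot.current_tcp_pos(),robot.current_t(),hz)
rows=[]
for n in("scene","top"):
    d=robot.get_image(n)["img"]
    u,v=proj(n,W([-40,0,135]))[0].astype(int); rows.append(cv2.resize(d[v-70:v+70,u-50:u+50],(400,560),interpolation=2))
cv2.imwrite("pics/m1.png",np.hstack(rows))
E
```

```text
0.3193998737651155 [530.95810588 327.56204271 129.86041416] 8.4333
0.3201160743690494 [-0.55032675  0.400396   -2.60030508] 9.8333
0.322413986187839 [ 485.49363632 -114.39517615  174.64213147] 12.625 153.90634001857413
```

View pics/m1.png

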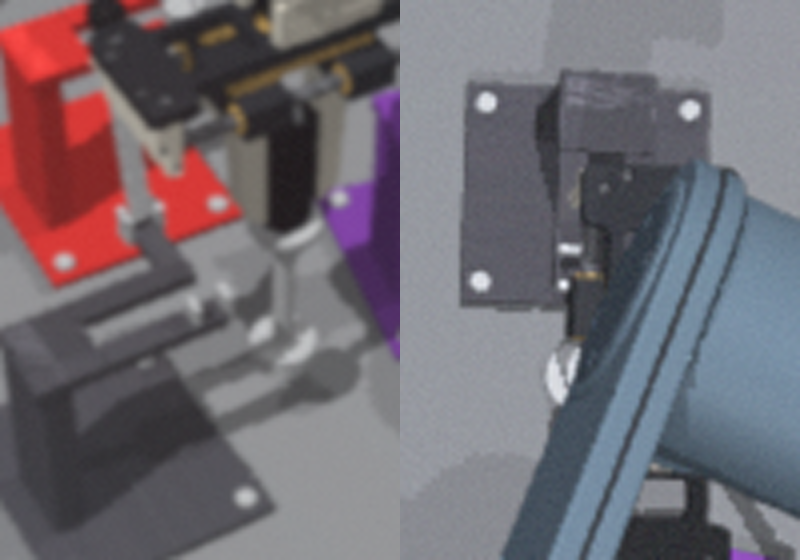

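The tamper is upright in front of the mouth and lined up with the slot. I'll slide it in with a force stop, then lower it.

```bash
python3 - <<'E'
from h import *
from bench import robot
import cv2
hz=153.9
a=W([12,0,hz+20])
print("in",robot.move_linear(a,speed=70,f_stop=6),robot.current_tcp_pos(),a,robot.current_contact_force())
E
```

```text
in False [ 586.43399478 -119.26124152  173.99257632] [ 586.78500312 -119.29975003  173.9       ] [-0.16242963  0.12986    -3.38836662]
```

```bash
python3 - <<'E'
from h import *
from bench import robot
import cv2
hz=153.9
a=W([12,0,hz-4])
print("down",robot.move_linear(a,speed=40,f_stop=2.5),robot.current_tcp_pos(),robot.current_contact_force(),robot.current_t())
rows=[]
for n in("scene","top"):
    d=robot.get_image(n)["img"]
    u,v=proj(n,W([-10,0,135]))[0].astype(int); rows.append(cv2.resize(d[v-70:v+70,u-50:u+50],(400,560),interpolation=2))
cv2.imwrite("pics/m2.png",np.hstack(rows))
E
```

```text
down True [ 586.6591858  -119.18897142  153.29070509] [ 0.40329481 -0.05512824  1.42296802] 14.8417
```

View pics/m2.png

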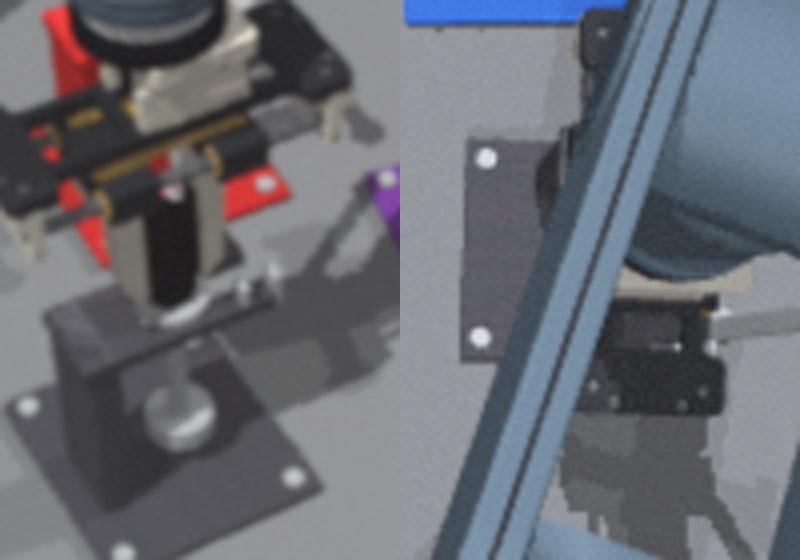

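The collar sits on the prongs at the expected height. Next: release, retreat, and check the tamper before closing the keeper.

```bash
python3 - <<'E'
from h import *
from bench import robot
import cv2
robot.move_gripper(0.6); robot.sleep(.4)
a=W([12,0,330]); robot.move_linear(a,speed=150)
robot.move_gripper(0.0)
s=W([-38,-140,330]); robot.move_linear(s,speed=200)
robot.move_linear(W([-38,-140,235]),speed=150)
print(robot.current_tcp_pos(),robot.current_t(),robot.current_contact_force(),robot.current_gripper_width())
rows=[]
for n in("scene","top"):
    d=robot.get_image(n)["img"]
    u,v=proj(n,W([-10,-40,160]))[0].astype(int); rows.append(cv2.resize(d[v-70:v+70,u-50:u+50],(400,560),interpolation=2))
cv2.imwrite("pics/m3.png",np.hstack(rows))
E
```

```text
[ 530.52578243 -256.49325542  235.93635652] 19.9833 [-0.21834142 -0.49709122  0.0756988 ] 0.006747084678345874
```

View pics/m3.png

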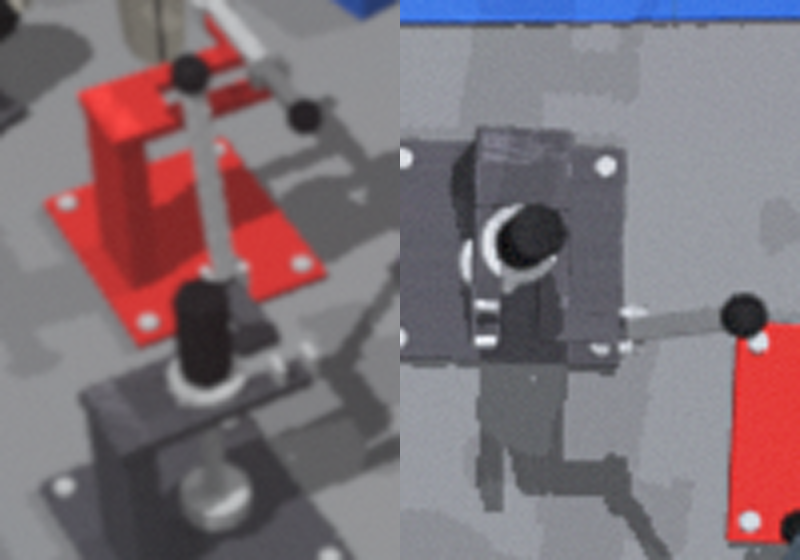

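The tamper hangs straight in the slot, with the keeper bar still leaning open. Now I'll sweep the bar over along its arc.

```bash
python3 - <<'E'
from h import *
from bench import robot
import cv2
w,r=9,102
def pt(th):
    p=np.array([-60,140])+r*np.array([np.cos(th),np.sin(th)])+4.5*np.array([-np.sin(th),np.cos(th)])
    return W([-38,p[0]-w*min(1,1.0),p[1]])
ok=True
for th in np.arange(1.75,0.09,-0.15):
    if robot.move_linear(pt(th),speed=90,f_stop=25):
        print("stop",th,robot.current_tcp_pos(),robot.current_contact_force());ok=False;break
print(robot.current_t(),robot.current_tcp_pos(),robot.current_contact_force())
if ok:
    q=W([-38,42,138]); print("press",robot.move_linear(W([-38,42,160]),speed=60,f_stop=25),robot.move_linear(q,speed=40,f_stop=20),robot.current_tcp_pos(),robot.current_contact_force())
    rows=[]
    robot.move_linear(W([-38,42,300]),speed=150)
    robot.move_linear(W([-150,150,300]),speed=200)
for i,n in enumerate(("scene","top")):
    d=robot.get_image(n)["img"]
    u,v=proj(n,W([-10,0,160]))[0].astype(int)
    if not i: rows=[]
    rows.append(cv2.resize(d[v-70:v+70,u-50:u+50],(400,560),interpolation=2))
cv2.imwrite("pics/m4.png",np.hstack(rows)); print(robot.current_t())
E
```

```text
24.2583 [538.13170802 -84.69299364 154.40989071] [-0.02905931  0.3659793  -0.2295588 ]
press False True [539.15238175 -74.95820119 144.0905637 ] [-2.78056536  0.8033649   9.28458465]
27.275
```

View pics/m4.png

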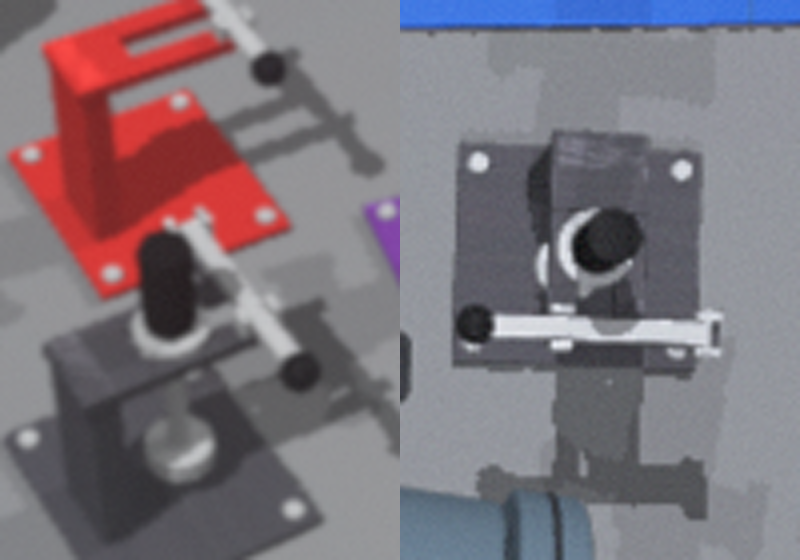

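The bar is across the mouth and sits in the catch. It stopped at 144.1 mm, and a closed bar's top is at 144. I'll check the knob's height in the scene picture before handing in.

```bash
python3 - <<'E'
from h import *
o={}
for n,c in(('scene',(300,371)),('top',(75,324))):
    u,v=proj(n,W([-10,0,160]))[0].astype(int); o[n]=np.array([u-50+c[0]/4,v-70+c[1]/4])
for th in(0,.06,.12):
    k=W([-34,-60+125*np.cos(th),140+125*np.sin(th)]); print(th,[(proj(n,k)[0]-o[n]).round(2) for n in o])
print(tri(list(o.items())).x, W([-34,65,140]))
E
```

```text
0 [array([ 0.47, -0.88]), array([-0.43,  0.31])]
0.06 [array([ 0.4 , -3.32]), array([-0.01,  0.08])]
0.12 [array([ 0.22, -5.92]), array([ 0.64, -0.14])]
[544.79825797 -53.21072157 136.6319946 ] [544.09113715 -52.08194132 140.        ]
```

The knob fits a keeper angle of 0, so the bar is fully down. Handing in.

```bash
python3 -c "
from bench import robot
print(robot.hand_in(),robot.current_t())"
```

```text
the job is handed in; nothing more can be done
the job is handed in; nothing more can be done
```

The job is handed in: the tamper hangs straight in the fork, the keeper bar is fully down in its catch by camera check, and the arm had finished and drawn clear at about 27 s of the 54 s; no verdict came back.

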